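# Make up an oil-immersion kit and a fluorescence kit for the microscope

### The arm

A 6-joint arm with a two-finger parallel gripper is mounted at the origin on a cart in front of the work surface, level with it; the furniture and walls round the work are solid. World frame = base frame: x ahead of the robot, y to its left, z up, the work surface at z = 0. Lengths are in m, angles in rad, forces in N, time in s.
With the tool pointing down it reaches from about 0.25 to 0.8 m from the base axis. Payload 3.9 kg.
Tool frame: the origin (TCP) lies on the centre line of the jaws, within the pads' length; the fingertips stand 19 mm ahead of it and the grasp point (between the pads) is the TCP; z points along the fingers, y is the line along which they close (so a half turn about z gives the same grasp; the last joint's range is limited). The gripper opens to 85 mm and grips with 20 to 120 N. Pads are 22 mm wide; open, the fingers measure 114 mm over their backs; the gripper's body (76 mm by 85 mm) begins 54 mm behind the grasp point. The pads swing forward as they close: fully open they stand 13 mm farther back than shut.
Start: joints at [-1.105, 0.26, -0.138, 1.173, 0, 1.571], TCP at [0.236, -0.469, 0.25] pointing down, gripper open.
Joint ranges: [-2.78, 2.78], [-0.83, 1.72], [-1.28, 1.37], [-1.9, 2.12], [-1.57, 1.48], [-3.14, 3.14]. Speed limits (rad/s): [2.57, 2.57, 3.14, 3.14, 3.14, 3.14].

### API

Orientations are given as a rotation vector (axis times angle).
In Python, from station import ctrl gives the robot as it stands.
- The arm moves only by the shell command python3 -m pendant 'ROWS' [FORCE]. ROWS is JSON, one flat list of numbers, 7 for each row, row after row: the shift along the world's x, y, z each as a share of 2.5 cm, from -1 to 1, then the turn, a rotation vector about the world's x, y, z each as a share of 0.12 rad, from -1 to 1, then the opening, from -1 (shut) to 1 (fully open). In form: [x, y, z, wx, wy, wz, jaw, x, y, z, wx, wy, wz, jaw, ...]. A call has 1 to 10 rows; each row shifts and turns the commanded pose from where the row before left it; what a row does not reach is not made up. A row lasts 1/12 s, in which the tool goes at most 41.7 mm and 7.16 degrees, less where a joint would pass 70% of its speed; a pose out of reach is approached as far as the arm can. A call with a number of a shift or a turn outside -1 to 1 is refused whole. A call with a gripper value outside its range is refused whole. The fingers move at their own pace and stop on an object; FORCE is the grip in N (left out, the last holds). Time passes only in rows, so rows that do not move let the fingers close. It gives the time, the measured TCP pose, the force, the opening and the grip force at its end, in the units of the state.
- ctrl.state(): the state, without advancing time (a new reading comes with each control period).
- ctrl.capture(name): name is "side" or "top"; returns (picture, depth): 480x640x3 uint8, blue, green, red; 480x640 float32, m along the optical axis (not along the pixel's ray), 0 where there is no reading.
- ctrl.calibration(name): a dict with "fx", "fy", "cx", "cy" (pixels), "rvec" (rotation vector, rad) and "tvec" (3), from world to camera coordinates, as OpenCV has them. Camera axes: x right, y down, z forward; pixel columns grow to the right and rows downward; lengths in m; the calibration is good to about 2 mm. A picture is of the moment at which its call begins. calibration takes no time and is no camera call.
- ctrl.finish_job(): hands the job in; it is judged then, once.
The state is a dict: "clock": time; "joint_pos": joint angles; "joint_vel": joint speeds; "effort": joint torques, N m; "tool_pos": TCP position; "tool_rot": TCP orientation; "force": force on the tool from outside, world axes, zero at the start; "moment": the same for the moment, N m; "width": opening from 0.0 (shut) to 1.0 (fully open); "gripper_force": force on a finger pad.
Only numpy, scipy, OpenCV 4.12 (cv2) and the standard library are available. Lean on these libraries where they do the work, as an engineer would, in place of code of your own. Each camera call takes 0.05 s, during which the arm holds its last target. There are 200 camera calls.

### The job

Make up the two microscope kits in their foam-lined trays. The oil-immersion kit gets the objective case, the small oil dropper bottle and the box of cover glasses, each standing upright in the pocket cut to its size and shape; the fluorescence kit gets the filter case in its square pocket and the filter slider lying flat in the long pocket, after you have drawn the slider straight out of the slot in its grey housing, keeping it level so that it does not bind. Leave the tall stain bottle and the staining jar standing where they are.

Things in the scene. Friction and masses are not known exactly. Their poses are not given: they have to be found in the camera images.
- oil_kit_tray: oil-immersion kit tray, white, 144 (x) x 152 (y) x 15 mm, fixed, with dark foam (top at z 14 mm). Pockets 10 mm deep (floor z 4): round 49 mm at x +30, y +34 (objective case); round 40 mm at x +30, y -34 (oil bottle); square 47 x 47 mm along x, y at x -32, y 0 (cover glass box). Origin: centre of the underside, z up
- fluor_kit_tray: fluorescence kit tray, white, same size and foam (144 x 152 x 15 mm, foam top z 14, pocket floors z 4 mm, fixed). Two pockets: square, 62 (x) x 60 (y) mm at x -33, y 0 (filter case); long, 42 (x) x 106 (y) mm at x +35, y 0 (filter slider, either way round). Origin: centre of the underside, z up
- slider_housing: grey metal module, 66 (x) x 80 (y) x 42 mm, fixed, right of the tall microscope (keep the arm clear of that), a steel ring on top (to z 48 mm), a small clamp screw at +y (leave it). A slot 32.5 mm wide, 10 mm high (z 16 to 26) runs through it along x; the filter slider sits in it and comes out toward the housing's -x. Origin: centre of the underside, z up
- filter_slider: loose aluminium slider, 60 g: bar 70 (x) x 30 (y) x 8 mm from x -24 to +46, black upright tab 22 (x) x 12 (y) x 26 mm high centred at x -35 outside the slot. Starts in the slot, axes along the housing's, underside at z 16 mm, 46 to 58 mm of bar inside: pull that far along the housing's -x. Friction only. Origin: underside, middle of its 92 mm length
- oil_bottle: the smaller brown dropper bottle with a black cap: body 28 mm round up to 46 mm, neck and cap 18 mm round to 70 mm. Origin: centre of the underside, z up.
- objective_case: pale grey plastic canister with a black screw cap, 37 mm round (body 35 mm), 62 mm high. Origin: centre of the underside, z up.
- cover_glass_box: small square plastic box with lid, 35 x 35 x 22 mm. Origin: centre of the underside, z up, sides along x and y.
- filter_case: black filter block case, 50 (x, from -24 to +25) x 48 (y) x 26 mm high. Origin: near the centre of the underside, z up, sides along x and y.
- stain_bottle: bystander: the taller brown dropper bottle with a pale cap, body 33 mm round up to 57 mm, 87 mm high in all. Stands beyond the stock. Not part of either kit. Origin: centre of the underside.
- staining_jar: bystander: round staining jar with lid, 55 mm wide, 84 mm high (lid knob to 89 mm), beyond the stock. Not part of either kit. Origin: centre of the underside.
Not all that is in view belongs to the job. What is shaped like the oil_bottle but orange is not meant.

How it is judged:
By the outcome, as a careful person would: the job done as asked, in the order asked, and still so for the second after the job is handed in, with the robot touching nothing.
It also fails if it takes over 122 s, if anything falls off the work surface, if the arm or the gripper's body presses on something with over 40 N, if the wrist force passes 120 N, or if a joint passes its speed limit or range.

## Working session

There is one attempt and no reset: what is moved stays moved. The work goes in short steps, Python scripts to look and compute and a shell command to move; the robot and the scene stay as the last step left them, time stands still between calls to the robot, and variables do not carry over. Pictures are saved under pics/ and viewed, at most 14 in all, crops included, and the job is handed in when it is done.

```bash
ls; mkdir -p pics
cat > h.py <<'E'
import numpy as np, cv2
from station import ctrl
def cap(n,f=None):
    p,d=ctrl.capture(n)
    if f: cv2.imwrite('pics/'+f,p)
    np.savez('/tmp/'+n+'.npz',p=p,d=d); return p,d
def pw(n,u,v,z):
    c=ctrl.calibration(n);R,_=cv2.Rodrigues(np.array(c['rvec'],float));t=np.array(c['tvec'],float).ravel()
    return R.T@(z*np.array([(u-c['cx'])/c['fx'],(v-c['cy'])/c['fy'],1])-t)
def cloud(n,d):
    c=ctrl.calibration(n);R,_=cv2.Rodrigues(np.array(c['rvec'],float));t=np.array(c['tvec'],float).ravel()
    v,u=np.indices(d.shape);P=np.stack([(u-c['cx'])/c['fx']*d,(v-c['cy'])/c['fy']*d,d],-1)
    W=(P-t)@R; W[d<=0]=np.nan; return W
E
python3 - <<'E'
from h import *
for n in('top','side'):
    p,d=cap(n,n+'0.png'); c=ctrl.calibration(n);R,_=cv2.Rodrigues(np.array(c['rvec'],float));print(n,c,-R.T@np.array(c['tvec']).ravel())
    W=cloud(n,d); print(np.round(W[40::80,40::80].reshape(-1,3),2).tolist())
print(ctrl.state())
E
```

```text
pics
top {'fx': 491.9362671780675, 'fy': 491.9362671780675, 'cx': 323.97277571948547, 'cy': 239.72928211021153, 'rvec': array([ 2.17963772, -2.1166252 ,  0.1786222 ]), 'tvec': array([0.01950407, 0.55533226, 0.79813507])} [0.42681124 0.04527052 0.8726836 ]
[[0.93, 0.58, 0.0], [0.71, 0.26, 0.39], [0.75, 0.2, 0.32], [0.94, 0.13, 0.0], [0.91, -0.02, 0.06], [0.81, -0.12, 0.23], [0.75, -0.18, 0.35], [0.7, -0.23, 0.43], [0.62, 0.34, 0.38], [0.65, 0.29, 0.31], [0.78, 0.27, -0.0], [0.78, 0.12, -0.0], [0.79, -0.03, -0.0], [0.77, -0.16, 0.06], [0.7, -0.23, 0.23], [0.66, -0.27, 0.34], [0.55, 0.38, 0.29], [0.58, 0.33, 0.19], [0.63, 0.26, -0.0], [0.63, 0.12, -0.0], [0.64, -0.03, 0.0], [0.64, -0.17, 0.01], [0.63, -0.3, 0.05], [0.59, -0.34, 0.22], [0.51, 0.95, -0.75], [0.48, 0.39, -0.0], [0.48, 0.25, 0.0], [0.49, 0.11, 0.01], [0.49, -0.03, 0.01], [0.55, -0.35, -0.72], [0.52, -0.41, -0.24], [0.5, -0.43, 0.05], [0.26, 0.92, -0.75], [0.27, 0.67, -0.75], [0.34, 0.24, -0.0], [0.28, 0.16, -0.75], [0.29, -0.1, -0.75], [0.3, -0.36, -0.74], [0.31, -0.56, -0.61], [0.35, -0.58, -0.23], [0.02, 0.89, -0.75], [0.
[... 1345 characters left out ...]
], [-0.03, 0.12, -0.24]]
{'clock': 0.1, 'joint_pos': array([-1.10502955e+00,  2.60631070e-01, -1.39211249e-01,  1.17269684e+00,
       -1.06029884e-05,  1.57080592e+00]), 'joint_vel': array([ 0.00074745, -0.00143074,  0.00167607,  0.00178345,  0.00015348,
        0.00140734]), 'effort': array([-7.31851196e-04, -4.06508839e+01,  2.54527223e+01,  1.01464326e-02,
        4.62698210e-06,  9.33927709e-07]), 'tool_pos': array([ 0.23552652, -0.46857508,  0.24955232]), 'tool_rot': array([-3.05514115e+00, -7.24623964e-01,  6.47669788e-04]), 'force': array([-0.8834766 , -1.06610859, -0.32201817]), 'moment': array([0.02187622, 0.00633875, 0.00453803]), 'gripper_force': 0.0, 'width': 0.9978563465180741}
```

View pics/top0.png

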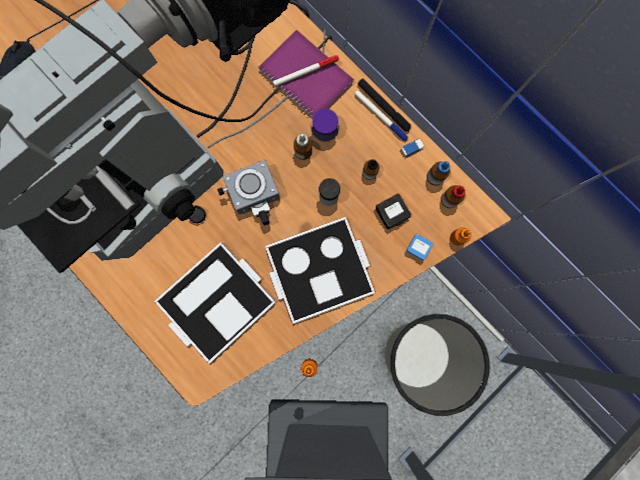

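View pics/side0.png

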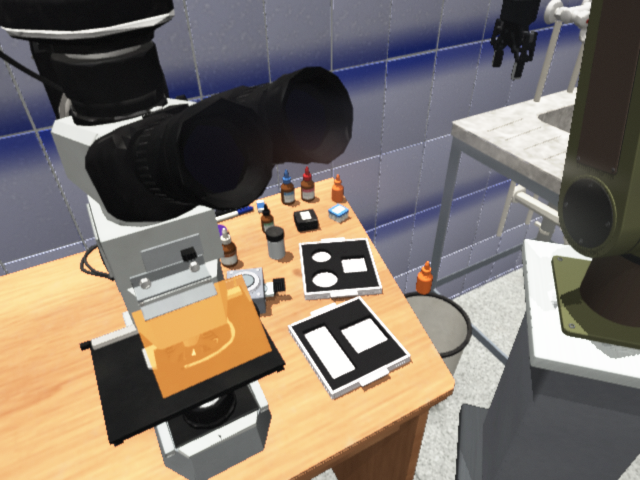

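Top view: oil tray at (320,270), fluor tray (215,302), housing (249,188) with the slider's tab toward (262,214). Objective case is at (329,189), oil bottle (371,169), filter case (393,211), blue cover-glass box (420,247), stain bottle (302,147) and jar (324,123). The blue-, red- and orange-capped bottles are distractors.

```bash
cat > m.py <<'E'
from h import *
D=np.load('/tmp/top.npz');p,d=D['p'],D['d'];W=cloud('top',d)
S=np.load('/tmp/side.npz');Ws=cloud('side',S['d'])
def rect(P):
    c,s,a=cv2.minAreaRect((P[:,:2]*1000).astype(np.float32)); return np.round(c,1),np.round(s,1),round(a,1)
def sel(u,v,r,z0,z1):
    M=W[v-r:v+r,u-r:u+r].reshape(-1,3); return M[(M[:,2]>z0)&(M[:,2]<z1)]
for n,u,v,r in(('obj',329,189,16),('oil',371,169,13),('filt',393,211,20),('cover',420,247,16),('stain',302,147,14),('jar',324,123,18),('orange',461,236,12)):
    P=sel(u,v,r,.012,.12);zt=np.percentile(P[:,2],97);T=P[P[:,2]>zt-.006]
    c=T.mean(0); print(n,'ztop',round(zt,4),'top',rect(T),'n',len(T))
    Q=Ws.reshape(-1,3);Q=Q[(np.hypot(*(Q[:,:2]-c[:2]).T)<.03)&(Q[:,2]>.012)&(Q[:,2]<.12)]
    if len(Q)>5:
        zs=np.percentile(Q[:,2],97);Tq=Q[Q[:,2]>zs-.006];print('   side ztop',round(zs,4),rect(Tq),len(Tq))
# trays: pockets (white blobs) from color; floor z
hsv=cv2.cvtColor(p,cv2.COLOR_BGR2HSV);wh=((hsv[...,1]<40)&(hsv[...,2]>170)).astype(np.uint8)
n,l,st,ce=cv2.connectedComponentsWithStats(wh,connectivity=4)
for i in range(1,n):
    x,y,w,h,a=st[i]
    if a>120 and 150<x<380 and 210<y<370:
        P=W[l==i];print('white',np.round(ce[i]),a,'z',np.round(np.nanmedian(P[:,2]),4),rect(P[~np.isnan(P).any(1)]))
P=sel(249,188,32,.037,.046);print('housing',rect(P),len(P))
P=sel(250,184,16,.046,.06);print('ring',rect(P),len(P))
P=sel(262,214,14,.03,.046);P=P;print('tab',np.round(P.mean(0),4),rect(P),len(P))
cv2.imwrite('pics/crop.png',cv2.resize(p[150:340,150:450],None,fx=2.6,fy=2.6,interpolation=cv2.INTER_CUBIC))
E
python3 m.py
```

```text
obj ztop 0.0639 top (array([641. ,  30.7]), array([35.8, 35.2]), 12.9) n 349
   side ztop 0.0653 (array([641.8,  30.6]), array([33.9, 34.9]), 19.1) 178
oil ztop 0.0672 top (array([688.6, -43.1]), array([7.1, 6.4]), 54.4) n 21
   side ztop 0.0679 (array([689.4, -43.5]), array([7.4, 4.8]), 48.9) 19
filt ztop 0.0284 top (array([614.1, -84.4]), array([47.2, 47.7]), 31.2) n 681
   side ztop 0.0307 (array([615.8, -84.9]), array([46.7, 48.6]), 30.2) 271
cover ztop 0.0241 top (array([ 551.5, -132. ]), array([34.9, 35.6]), 62.4) n 389
   side ztop 0.0261 (array([ 552.6, -132.9]), array([38.1, 37.6]), 64.0) 164
stain ztop 0.0839 top (array([723. ,  79.1]), array([6. , 9.1]), 18.1) n 26
   side ztop 0.0843 (array([724.2,  81.6]), array([9.2, 7. ]), 16.2) 29
jar ztop 0.0475 top (array([760.3,  51.4]), array([49.2, 71.6]), 27.9) n 549
   side ztop 0.0494 (array([755.8,  32.4]), array([18. , 42.5]), 33.3) 56
orange ztop 0.0678 top (array([ 571. , -201.9]), array([7.4, 5.5]), 25.9) n 22
   side ztop 0.0674 (array([ 572.8, -202.1]), array([7. , 6.8]), 14.7) 17
white [320. 270.] 1017 z 0.0144 (array([507.8,  41.2]), array([143.8, 171.9]), 22.1)
white [331. 247.] 339 z 0.0037 (array([546.8,  21.7]), array([37.7, 34.2]), 87.5)
white [215. 302.] 1039 z 0.0143 (array([445.8, 221.8]), array([143.8, 169.6]), 44.4)
white [295. 260.] 551 z 0.0039 (array([521.6,  84. ]), array([46.4, 46.1]), 62.6)
white [202. 287.] 1343 z 0.0037 (array([470.1, 245.7]), array([ 42.2, 105.5]), 45.3)
white [325. 287.] 664 z 0.0037 (array([476.6,  30.2]), array([45.2, 46.3]), 21.5)
white [228. 316.] 1174 z 0.0038 (array([421.9, 198.2]), array([61.8, 59.8]), 44.8)
housing (array([637.7, 171.2]), array([105.6, 105.7]), 4.0) 1273
ring (array([648.3, 166.5]), array([52.8, 53.2]), 20.8) 550
tab [0.6016 0.1487 0.0398] (array([601.7, 152.6]), array([44.9, 28.3]), 16.6) 164
```

View pics/crop.png

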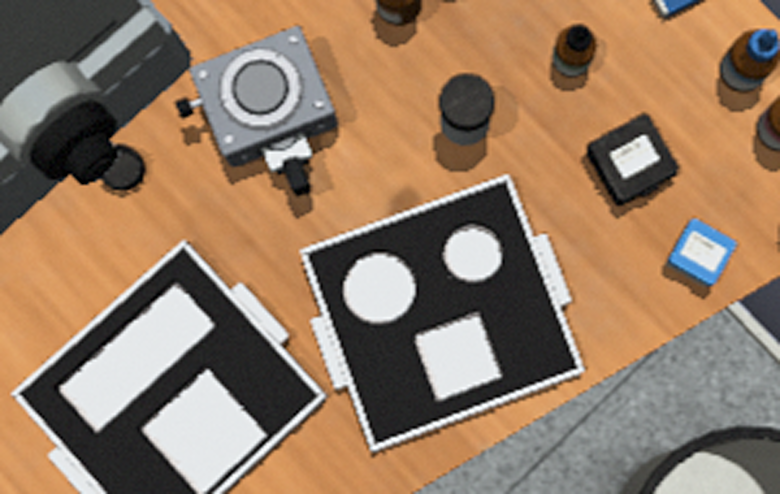

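The crop shows the pockets clearly and confirms the trays' yaws (oil about 22°, fluor about 44.8°). The housing and tab still need a better fit, so I'll get that while starting toward the objective case.

```bash
python3 - <<'E'
from h import *
D=np.load('/tmp/top.npz');W=cloud('top',D['d']);
M=((W[...,2]>.040)&(W[...,2]<.0465)).astype(np.uint8)
M[:,:200]=0
M=cv2.morphologyEx(M,cv2.MORPH_CLOSE,np.ones((3,3)))
win=np.zeros_like(M);win[140:232,212:290]=1;M*=win
# plate: fit rectangle by opening to drop tab/screw
O=cv2.morphologyEx(M,cv2.MORPH_CLOSE,np.ones((15,15)));O=cv2.morphologyEx(O,cv2.MORPH_OPEN,np.ones((9,9)))
P=W[(O>0)&(W[...,2]>.035)];c,s,a=cv2.minAreaRect((P[:,:2]*1000).astype(np.float32));print('plate',c,s,a,len(P),np.median(P[:,2]))
import math
# tab/bar: low window
for z0,z1 in((.014,.03),(.034,.046)):
    for v in range(200,226,2):
        r=[(u,round(W[v,u,0]*1e3),round(W[v,u,1]*1e3),round(W[v,u,2]*1e3)) for u in range(245,280) if z0<W[v,u,2]<z1]
        if r: print(v,r[0],r[-1],len(r))
# microscope clearance: points near tab and fluor tray above 0.05
Ws=cloud('side',np.load('/tmp/side.npz')['d'])
for n,Q in(('top',W.reshape(-1,3)),('side',Ws.reshape(-1,3))):
  for c in((.601,.15),(.57,.143),(.471,.246),(.422,.198)):
    q=Q[(Q[:,2]>.06)];r=np.hypot(*(q[:,:2]-c).T);i=np.argsort(r)[:1];print(n,c,np.round(q[i],3),r[i])
E
python3 -m pendant '[0.6,1,0,0,0,0,1, 0.8,1,0,0,0,0,1, 0.8,1,0,0,0,0,1, 0.8,1,0,0,0,0,1, 0.8,1,0,0,0,0,1, 0.8,1,0,0,0,0,1, 0.8,1,0,0,0,0,1, 0.8,1,0,0,0,0,1, 0.8,1,0,0,0,0,1, 0.8,1,0,0,0,0,1]' 40
```

```text
plate (646.232421875, 171.82293701171875) (66.44117736816406, 89.55413818359375) 24.683635711669922 1655 0.04369988852956023
200 (264, 624, 143, 27) (269, 627, 136, 15) 6
202 (259, 620, 151, 28) (266, 622, 140, 24) 8
204 (253, 616, 162, 28) (267, 618, 138, 25) 14
206 (248, 612, 170, 30) (268, 616, 137, 16) 21
208 (245, 609, 176, 26) (268, 611, 136, 25) 24
210 (252, 606, 163, 25) (268, 608, 136, 20) 13
212 (252, 603, 163, 24) (268, 605, 136, 18) 9
214 (253, 599, 161, 26) (257, 599, 154, 26) 5
216 (256, 596, 156, 24) (258, 597, 153, 20) 3
222 (268, 585, 134, 26) (268, 585, 134, 26) 1
224 (263, 582, 143, 26) (266, 583, 138, 19) 4
200 (245, 620, 174, 42) (261, 622, 147, 37) 17
202 (245, 617, 174, 40) (256, 618, 155, 37) 12
204 (245, 612, 173, 43) (251, 614, 164, 37) 7
206 (245, 609, 174, 41) (247, 611, 171, 36) 3
210 (261, 603, 146, 40) (264, 603, 141, 41) 4
212 (258, 599, 150, 43) (264, 600, 140, 42) 7
214 (258, 597, 151, 38) (265, 596, 138, 41) 8
216 (259, 593, 149, 39) (266, 593, 137, 40) 8
218 (260, 590, 147, 39) (267, 590, 135, 40) 8
220 (261, 585, 145, 42) (268, 587, 133, 35) 8
222 (261, 583, 145, 39) (266, 584, 137, 34) 6
top (0.601, 0.15) [[0.7   0.153 0.367]] [0.09890271]
top (0.57, 0.143) [[0.593 0.249 0.079]] [0.10882729]
top (0.471, 0.246) [[0.573 0.27  0.087]] [0.10460597]
top (0.422, 0.198) [[0.342 0.059 0.065]] [0.16075148]
side (0.601, 0.15) [[0.702 0.155 0.374]] [0.10138079]
side (0.57, 0.143) [[0.589 0.254 0.103]] [0.11282654]
side (0.471, 0.246) [[0.574 0.271 0.093]] [0.10552868]
side (0.422, 0.198) [[0.342 0.059 0.069]] [0.16048561]
clock: 0.93
tool_pos: [0.4312, -0.2175, 0.25]
tool_rot: [-3.056, -0.725, 0.001]
force: [0.2, -0.3, 0.5]
width: 0.999
gripper_force: 0.0
```

```bash
python3 -m pendant '[0.84,1,-0.48,0,0,0,1, 0.84,1,-0.48,0,0,0,1, 0.84,1,-0.48,0,0,0,1, 0.84,1,-0.48,0,0,0,1, 0.84,1,-0.48,0,0,0,1, 0.84,1,-0.48,0,0,0,1, 0.84,1,-0.48,0,0,0,1, 0.84,1,-0.48,0,0,0,1, 0.84,1,-0.48,0,0,0,1, 0.84,1,-0.48,0,0,0,1]'
python3 -m pendant '[0,-0.1,-0.7,0,0,0,1, 0,0,-0.7,0,0,0,1, 0,0,-0.7,0,0,0,1, 0,0,-0.7,0,0,0,1, 0,0,-0.7,0,0,0,1, 0,0,0,0,0,0,1]'
```

```text
clock: 1.77
tool_pos: [0.6412, 0.0323, 0.1291]
tool_rot: [-3.057, -0.725, 0.002]
force: [-0.0, -0.5, -0.2]
width: 1.001
gripper_force: 0.0
clock: 2.27
tool_pos: [0.6374, 0.0284, 0.0385]
tool_rot: [-3.055, -0.725, 0.012]
force: [-0.5, -0.3, 0.5]
width: 1.0
gripper_force: 0.0
```

```bash
python3 -m pendant '[0.12,0.08,0.1,0,0,0,1, 0,0,0,0,0,0,-0.4, 0,0,0,0,0,0,-1, 0,0,0,0,0,0,-1, 0,0,0,0,0,0,-1, 0,0,0,0,0,0,-1, 0,0,0,0,0,0,-1, 0,0,0,0,0,0,-1]' 40
python3 - <<'E'
from h import *
for n in('side','top'):
    p,d=cap(n);W=cloud(n,d).reshape(-1,3);c=ctrl.state()['tool_pos']
    if n=='side':cv2.imwrite('pics/g1.png',cv2.resize(p[150:330,180:420],None,fx=3,fy=3))
    q=W[(np.hypot(*(W[:,:2]-c[:2]).T)<.06)&(W[:,2]<.12)&(W[:,2]>.008)]
    t=np.deg2rad(-63.3);a=(q[:,:2]-c[:2])@[np.cos(t),np.sin(t)];b=(q[:,:2]-c[:2])@[-np.sin(t),np.cos(t)]
    for s in(-1,1):
        k=q[(a*s>.0205)&(a*s<.05)&(abs(b)<.014)];print(n,s,len(k),np.round(np.percentile(k[:,2],[0,2,10,50]),4) if len(k) else '')
E
```

```text
clock: 2.93
tool_pos: [0.6446, 0.0304, 0.0465]
tool_rot: [3.056, 0.725, 0.003]
force: [-0.1, 0.3, 6.1]
width: 0.421
gripper_force: 39.7
side -1 215 [0.0313 0.0328 0.0399 0.0597]
side 1 1 [0.0791 0.0791 0.0791 0.0791]
top -1 0 
top 1 0
```

View pics/g1.png

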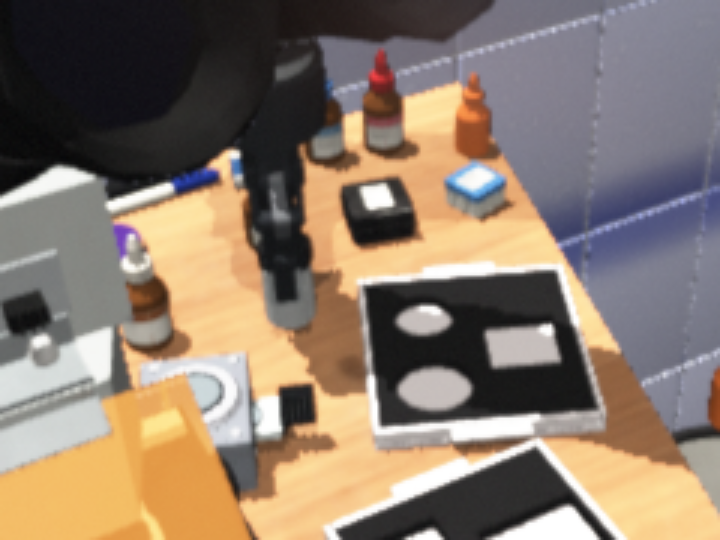

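Gripped at 36 mm, upright. The visible fingertips sit about 16 mm below the TCP at this opening.

```bash
python3 -m pendant '[0,0,0.8,0,0,0,-1, 0,0,0.8,0,0,0,-1, -0.8,0.37,0,0,0,0,-1, -0.8,0.37,0,0,0,0,-1, -0.8,0.37,0,0,0,0,-1, -0.8,0.37,0,0,0,0,-1, -0.8,0.37,0,0,0,0,-1, -0.8,0.37,0,0,0,0,-1, 0,0,0,0,0,0,-1, 0,0,0,0,0,0,-1]'
python3 - <<'E'
from h import *
p,d=cap('side','s2.png')
cv2.imwrite('pics/s2c.png',cv2.resize(p[200:320,240:400],None,fx=4,fy=4,interpolation=cv2.INTER_CUBIC))
E
```

```text
clock: 3.87
tool_pos: [0.5223, 0.0862, 0.0852]
tool_rot: [3.056, 0.727, -0.002]
force: [0.0, 0.1, 0.0]
width: 0.422
gripper_force: 40.1
```

View pics/s2c.png

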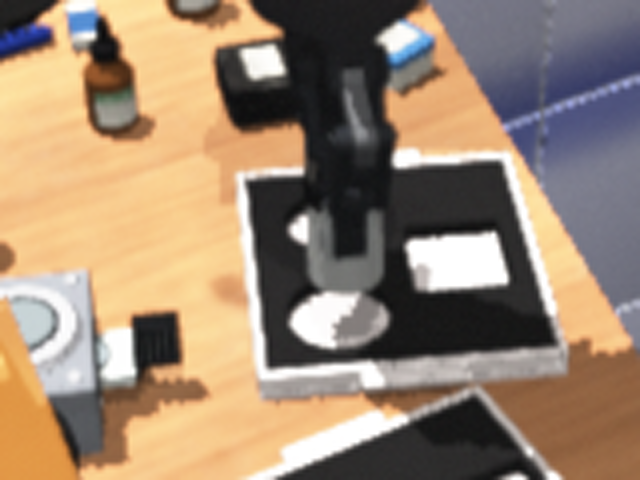

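Case is held over the large round pocket (crop px 340,320); lowering and releasing.

```bash
python3 -m pendant '[0.1,0,-0.5,0,0,0,-1, 0,0,-0.5,0,0,0,-1, 0,0,-0.36,0,0,0,-1, 0,0,0,0,0,0,-1, 0,0,0,0,0,0,-1]'
python3 -m pendant '[0,0,0,0,0,0,0.3, 0,0,0,0,0,0,0.6, 0,0,0,0,0,0,0.6, 0,0,0,0,0,0,0.6, 0,0,0.8,0,0,0,0.6, 0,0,1,0,0,0,0.6, 0,0,1,0,0,0,0.6]'
```

```text
clock: 4.33
tool_pos: [0.5266, 0.0856, 0.0509]
tool_rot: [3.057, 0.724, -0.001]
force: [0.5, -0.0, -1.3]
width: 0.423
gripper_force: 41.0
clock: 4.92
tool_pos: [0.5254, 0.0858, 0.1217]
tool_rot: [-3.057, -0.725, 0.003]
force: [-0.3, -0.0, 0.5]
width: 0.8
gripper_force: 0.0
```

```bash
python3 -m pendant '[0.82,-0.645,0,0,0,0,0.6, 0.82,-0.645,0,0,0,0,0.6, 0.82,-0.645,0,0,0,0,0.6, 0.82,-0.645,0,0,0,0,0.6, 0.82,-0.645,0,0,0,0,0.6, 0.82,-0.645,0,0,0,0,0.6, 0.82,-0.645,0,0,0,0,0.6, 0.82,-0.645,0,0,0,0,0.6, 0,0,0,0,0,0,0.6]'
python3 - <<'E'
from h import *
p,d=cap('top');W=cloud('top',d).reshape(-1,3)
for n,c,z0,z1 in(('obj',(.5225,.084),.055,.075),):
    q=W[(np.hypot(*(W[:,:2]-c).T)<.03)&(W[:,2]>z0)&(W[:,2]<z1)];r=cv2.minAreaRect((q[:,:2]*1e3).astype(np.float32));print(n,len(q),r,np.percentile(q[:,2],[3,50,97]))
E
```

```text
clock: 5.67
tool_pos: [0.6943, -0.0463, 0.1212]
tool_rot: [3.055, 0.72, 0.006]
force: [0.9, 0.3, 0.6]
width: 0.8
gripper_force: 0.0
obj 386 ((522.7066040039062, 85.6037826538086), (36.40800857543945, 34.83015441894531), 2.2567849159240723) [0.06172722 0.06494885 0.06759049]
```

```bash
python3 -m pendant '[0,0,-0.9,0,0,0,0.6, 0,0,-0.9,0,0,0,0.6, 0,0,-0.9,0,0,0,0.6, 0,0,-0.82,0,0,0,0.6, 0,0,0,0,0,0,0.6, 0,0,0,0,0,0,0.6]'
```

```text
clock: 6.22
tool_pos: [0.6882, -0.0423, 0.0323]
tool_rot: [-3.055, -0.726, 0.006]
force: [-0.2, -0.2, 0.6]
width: 0.799
gripper_force: 0.0
```

```bash
python3 -m pendant '[0,0,0,0,0,0,0, 0,0,0,0,0,0,-1, 0,0,0,0,0,0,-1, 0,0,0,0,0,0,-1, 0,0,0,0,0,0,-1, 0,0,0,0,0,0,-1, 0,0,0,0,0,0,-1]' 40
python3 -m pendant '[0,0,0.8,0,0,0,-1, 0,0,0.8,0,0,0,-1, -0.8,0.36,0,0,0,0,-1, -0.8,0.36,0,0,0,0,-1, -0.8,0.36,0,0,0,0,-1, -0.8,0.36,0,0,0,0,-1, -0.8,0.36,0,0,0,0,-1, -0.8,0.36,0,0,0,0,-1, -0.8,0.36,0,0,0,0,-1, 0,0,0,0,0,0,-1]'
python3 -m pendant '[0,0,0,0,0,0,-1]'
```

```text
clock: 6.8
tool_pos: [0.6915, -0.0431, 0.0353]
tool_rot: [3.056, 0.725, 0.005]
force: [-0.3, -0.3, 5.8]
width: 0.307
gripper_force: 39.5
clock: 7.63
tool_pos: [0.5448, 0.0212, 0.0729]
tool_rot: [-3.054, -0.727, 0.009]
force: [0.2, 0.0, -1.4]
width: 0.31
gripper_force: 39.7
clock: 7.72
tool_pos: [0.5491, 0.0203, 0.0736]
tool_rot: [-3.056, -0.726, 0.001]
force: [1.5, -0.0, -1.7]
width: 0.308
gripper_force: 39.7
```

```bash
python3 -m pendant '[0,0,-0.6,0,0,0,-1, 0,0,-0.5,0,0,0,-1, 0,0,-0.25,0,0,0,-1, 0,0,0,0,0,0,-1, 0,0,0,0,0,0,-1]'
python3 - <<'E'
from h import *
print(ctrl.state()['force'])
p,d=cap('side');cv2.imwrite('pics/s3c.png',cv2.resize(p[200:320,240:400],None,fx=4,fy=4,interpolation=cv2.INTER_CUBIC))
E
```

```text
clock: 8.13
tool_pos: [0.5515, 0.0196, 0.0397]
tool_rot: [3.057, 0.724, 0.002]
force: [0.0, -0.2, -1.5]
width: 0.306
gripper_force: 39.8
[ 0.04715618 -0.20386623 -1.53645981]
```

View pics/s3c.png

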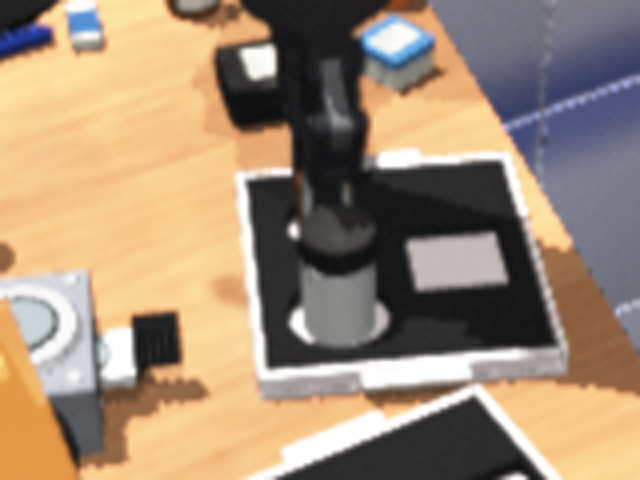

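Objective case stands in its pocket; bottle is just above its own. Small correction, then release with limited opening.

```bash
python3 -m pendant '[-0.08,0.08,-0.04,0,0,0,-1, 0,0,-0.03,0,0,0,-1, 0,0,0,0,0,0,-1, 0,0,0,0,0,0,-0.2, 0,0,0,0,0,0,0, 0,0,0,0,0,0,0, 0,0,0,0,0,0,0]'
python3 -m pendant '[0,0,0.6,0,0,0,0, 0,0,1,0,0,0,0, 0,0,1,0,0,0,0, 0,0,1,0,0,0,0]'
```

```text
clock: 8.77
tool_pos: [0.548, 0.0221, 0.0376]
tool_rot: [-3.056, -0.725, 0.001]
force: [0.4, 0.5, 0.1]
width: 0.495
gripper_force: 0.1
clock: 9.1
tool_pos: [0.5476, 0.0221, 0.1282]
tool_rot: [-3.056, -0.725, 0.003]
force: [0.2, -0.5, 0.2]
width: 0.502
gripper_force: 0.0
```

```bash
python3 -m pendant '[0.03,-0.883,0,0,0,0.754,0.4, 0.03,-0.883,0,0,0,0.754,0.4, 0.03,-0.883,0,0,0,0.754,0.4, 0.03,-0.883,0,0,0,0.754,0.4, 0.03,-0.883,0,0,0,0.754,0.4, 0.03,-0.883,0,0,0,0.754,0.4, 0.03,-0.883,0,0,0,0.754,0.4, 0,0,-0.8,0,0,0,0.4, 0,0,-0.8,0,0,0,0.4, 0,0,0,0,0,0,0.4]'
python3 - <<'E'
from h import *
from scipy.spatial.transform import Rotation as R
s=ctrl.state();y=R.from_rotvec(s['tool_rot']).as_matrix()[:,1];print(s['tool_pos'],np.rad2deg(np.arctan2(y[1],y[0])),s['joint_pos'])
p,d=cap('top');W=cloud('top',d).reshape(-1,3)
q=W[(np.hypot(*(W[:,:2]-(.5475,.0213)).T)<.03)&(W[:,2]>.03)&(W[:,2]<.09)];print(len(q),np.percentile(q[:,2],[50,99]));t=q[q[:,2]>.06];print(t.mean(0),len(t))
E
```

```text
clock: 9.93
tool_pos: [0.5505, -0.1324, 0.0842]
tool_rot: [-2.675, -1.637, 0.008]
force: [-1.2, -0.1, -0.2]
width: 0.699
gripper_force: 0.0
[ 0.55051852 -0.1323622   0.08420453] -27.079222280788205 [-2.36048704e-01  4.52101971e-01 -3.07952587e-01  8.17751725e-01
  1.79238369e-04  1.80736355e+00]
214 [0.04365579 0.0738713 ]
[0.54755855 0.02121404 0.06905144] 26
```

Oil bottle stands in its pocket, centred. Descending on the cover glass box.

```bash
python3 -m pendant '[0.04,0,-0.8,0,0,0,0.4, 0,0,-0.8,0,0,0,0.4, 0,0,-0.84,0,0,0,0.4, 0,0,0,0,0,0,0.4, 0,0,0,0,0,0,0.4]'
python3 -m pendant '[0,0,0,0,0,0,-0.1, 0,0,0,0,0,0,-1, 0,0,0,0,0,0,-1, 0,0,0,0,0,0,-1, 0,0,0,0,0,0,-1, 0,0,0,0,0,0,-1]' 35
```

```text
clock: 10.4
tool_pos: [0.5539, -0.1321, 0.0268]
tool_rot: [-2.677, -1.641, 0.002]
force: [-0.2, 0.7, -0.3]
width: 0.697
gripper_force: 0.0
clock: 10.9
tool_pos: [0.5562, -0.1329, 0.0288]
tool_rot: [2.677, 1.64, 0.004]
force: [0.1, 0.9, 6.7]
width: 0.401
gripper_force: 36.4
```

```bash
python3 -m pendant '[0,0,0.8,0,0,0,-1, 0,0,0.8,0,0,0,-1, -0.434,0.926,0,0,0,-0.852,-1, -0.434,0.926,0,0,0,-0.852,-1, -0.434,0.926,0,0,0,-0.852,-1, -0.434,0.926,0,0,0,-0.852,-1, -0.434,0.926,0,0,0,-0.852,-1, -0.434,0.926,0,0,0,-0.852,-1, -0.434,0.926,0,0,0,-0.852,-1, 0,0,0,0,0,0,-1]'
python3 -m pendant '[0,0,0,0,0,0,-1, 0,0,0,0,0,0,-1]'
python3 - <<'E'
from h import *
from scipy.spatial.transform import Rotation as R
s=ctrl.state();y=R.from_rotvec(s['tool_rot']).as_matrix()[:,1];print(s['tool_pos'],np.rad2deg(np.arctan2(y[1],y[0])))
p,d=cap('side');cv2.imwrite('pics/s4c.png',cv2.resize(p[200:320,240:400],None,fx=4,fy=4,interpolation=cv2.INTER_CUBIC))
E
```

```text
clock: 11.73
tool_pos: [0.4759, 0.0325, 0.0671]
tool_rot: [-3.082, -0.6, 0.003]
force: [-0.9, -0.3, -0.6]
width: 0.4
gripper_force: 35.7
clock: 11.9
tool_pos: [0.4794, 0.0293, 0.0673]
tool_rot: [3.083, 0.601, 0.002]
force: [-0.6, 0.6, -0.1]
width: 0.398
gripper_force: 35.7
[0.47939788 0.02926083 0.06733435] -67.94990493988385
```

View pics/s4c.png

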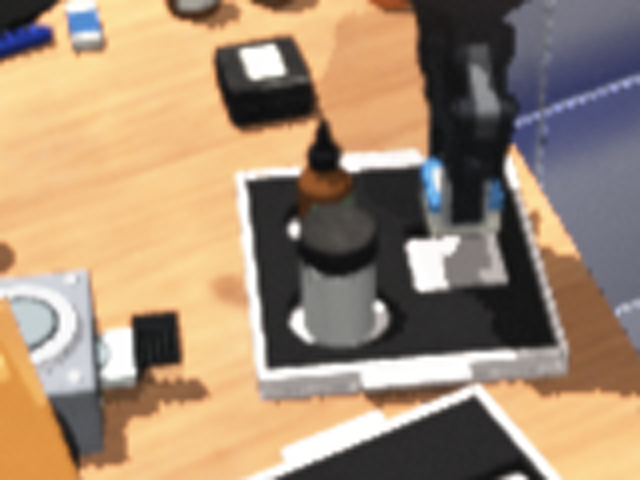

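Box held level over the square pocket; bottle and objective case stand properly. Lowering.

```bash
python3 -m pendant '[-0.06,0,-0.5,0,0,0,-1, 0,0,-0.5,0,0,0,-1, 0,0,-0.36,0,0,0,-1, 0,0,0,0,0,0,-1, 0,0,0,0,0,0,-1]'
python3 -m pendant '[0,0,0,0,0,0,0, 0,0,0,0,0,0,0.3, 0,0,0,0,0,0,0.3, 0,0,0,0,0,0,0.3]'
python3 -m pendant '[0,0,0.6,0,0,0,0.3, 0,0,1,0,0,0,0.3, 0,0,1,0,0,0,0.3]'
```

```text
clock: 12.37
tool_pos: [0.4776, 0.0287, 0.0326]
tool_rot: [3.084, 0.597, 0.0]
force: [-0.1, 0.1, 0.2]
width: 0.402
gripper_force: 37.2
clock: 12.7
tool_pos: [0.4772, 0.0293, 0.0328]
tool_rot: [3.084, 0.598, 0.0]
force: [0.6, -0.0, 0.0]
width: 0.647
gripper_force: 0.0
clock: 12.95
tool_pos: [0.476, 0.0294, 0.0979]
tool_rot: [-3.084, -0.599, 0.004]
force: [0.5, 0.5, 0.4]
width: 0.651
gripper_force: 0.0
```

```bash
python3 -m pendant '[0,0,1,0,0,0,0.6, 0.923,-0.76,0,0,0,0.22,0.6, 0.923,-0.76,0,0,0,0.22,0.6, 0.923,-0.76,0,0,0,0.22,0.6, 0.923,-0.76,0,0,0,0.22,0.6, 0.923,-0.76,0,0,0,0.22,0.6, 0.923,-0.76,0,0,0,0.22,0.6, 0,0,-0.9,0,0,0,0.6, 0,0,-0.9,0,0,0,0.6, 0,0,0,0,0,0,0.6]'
python3 -m pendant '[0,0,0,0,0,0,0.6]'
python3 - <<'E'
from h import *
from scipy.spatial.transform import Rotation as R
s=ctrl.state();y=R.from_rotvec(s['tool_rot']).as_matrix()[:,1];print(s['tool_pos'],np.rad2deg(np.arctan2(y[1],y[0])))
p,d=cap('top');W=cloud('top',d).reshape(-1,3)
q=W[(np.hypot(*(W[:,:2]-(.4775,.0297)).T)<.035)&(W[:,2]>.018)&(W[:,2]<.05)];print(len(q),np.percentile(q[:,2],[5,50,95]),cv2.minAreaRect((q[:,:2]*1e3).astype(np.float32)))
E
```

```text
clock: 13.78
tool_pos: [0.6126, -0.0846, 0.0734]
tool_rot: [-3.024, -0.839, 0.011]
force: [-1.5, 0.2, -0.8]
width: 0.801
gripper_force: 0.0
clock: 13.87
tool_pos: [0.6138, -0.0843, 0.0765]
tool_rot: [-3.025, -0.84, 0.006]
force: [0.0, 0.4, 0.1]
width: 0.797
gripper_force: 0.0
[ 0.61382734 -0.08433327  0.07647578] -58.95621309218592
413 [0.02266045 0.02490794 0.02724021] ((475.0487976074219, 29.398761749267578), (34.83397674560547, 34.8780517578125), 21.696306228637695)
```

```bash
python3 -m pendant '[0,0,-0.8,0,0,0,0.6, 0,0,-0.8,0,0,0,0.6, 0,0,-0.38,0,0,0,0.6, 0,0,0,0,0,0,0.6, 0,0,0,0,0,0,0.6]'
python3 -m pendant '[0,0,0,0,0,0,0.2, 0,0,0,0,0,0,-1, 0,0,0,0,0,0,-1, 0,0,0,0,0,0,-1, 0,0,0,0,0,0,-1, 0,0,0,0,0,0,-1]' 40
```

```text
clock: 14.33
tool_pos: [0.6157, -0.0843, 0.0291]
tool_rot: [3.027, 0.841, 0.0]
force: [0.9, -0.4, 0.2]
width: 0.804
gripper_force: 0.0
clock: 14.83
tool_pos: [0.617, -0.0847, 0.0302]
tool_rot: [3.026, 0.84, 0.005]
force: [-0.7, 0.2, 5.8]
width: 0.547
gripper_force: 42.8
```

```bash
python3 -m pendant '[0,0,1,0,0,0,-1, 0,0,1,0,0,0,-1, 0,0,1,0,0,0,-1, 0,0,1,0,0,0,-1, -0.647,0.944,0.2,0,0,0.167,-1, -0.647,0.944,0,0,0,0.167,-1, -0.647,0.944,0,0,0,0.167,-1, -0.647,0.944,0,0,0,0.167,-1, -0.647,0.944,0,0,0,0.167,-1, -0.647,0.944,0,0,0,0.167,-1]'
python3 -m pendant '[-0.647,0.944,0,0,0,0.167,-1, -0.647,0.944,0,0,0,0.167,-1, -0.647,0.944,0,0,0,0.167,-1, -0.647,0.944,0,0,0,0.167,-1, -0.647,0.944,0,0,0,0.167,-1, -0.647,0.944,0,0,0,0.167,-1, 0,0,-0.8,0,0,0,-1, 0,0,-0.8,0,0,0,-1, 0,0,0,0,0,0,-1, 0,0,0,0,0,0,-1]'
python3 - <<'E'
from h import *
from scipy.spatial.transform import Rotation as R
s=ctrl.state();y=R.from_rotvec(s['tool_rot']).as_matrix()[:,1];print(s['tool_pos'],np.rad2deg(np.arctan2(y[1],y[0])))
p,d=cap('side');cv2.imwrite('pics/s5c.png',cv2.resize(p[200:400,240:440],None,fx=3,fy=3,interpolation=cv2.INTER_CUBIC))
E
```

```text
clock: 15.67
tool_pos: [0.5176, 0.058, 0.1336]
tool_rot: [2.971, 1.022, 0.001]
force: [0.4, 0.1, -0.4]
width: 0.555
gripper_force: 42.1
clock: 16.5
tool_pos: [0.4204, 0.1983, 0.0929]
tool_rot: [2.904, 1.198, -0.004]
force: [-1.0, 0.1, -0.7]
width: 0.555
gripper_force: 42.0
[0.42036099 0.19826966 0.0929321 ] -45.158861978867456
```

View pics/s5c.png

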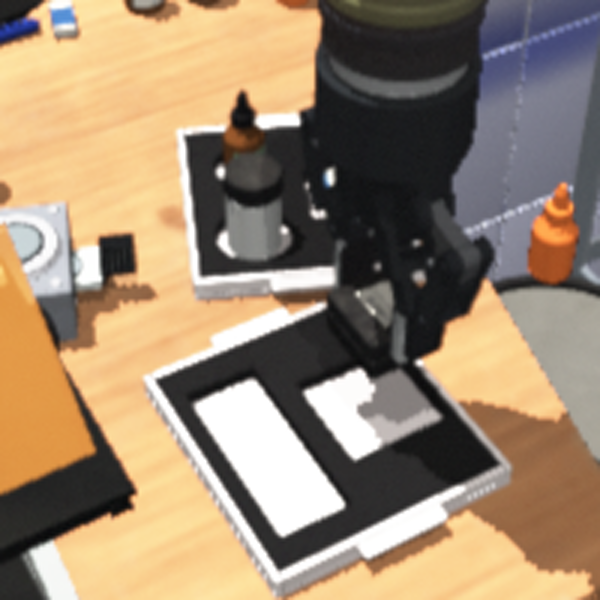

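The picture hints the case may have pitched between the pads; checking with depth.

Run:
```python
from h import *
D=np.load('/tmp/side.npz');p=D['p'];W=cloud('side',D['d'])
c=ctrl.state()['tool_pos'];t=np.deg2rad(-45.2);A=np.array([[np.cos(t),np.sin(t)],[-np.sin(t),np.cos(t)]])
L=np.dstack([(W[...,:2]-c[:2])@A.T,W[...,2]-c[2]])*1e3
M=(abs(L[...,0])<35)&(abs(L[...,1])<40)&(L[...,2]<15)&(L[...,2]>-60)
b=p.astype(int).sum(2)
lab=M&(b>300)&(L[...,2]>-30);q=L[lab];print('label',len(q));print(np.round(q[::max(1,len(q)//15)]).tolist())
if len(q)>10:
    m=q.mean(0);n=np.linalg.svd(q-m)[2][2];print('normal',n,m)
v,u=np.where(M);print(u.min(),u.max(),v.min(),v.max())
for y in range(v.min(),v.max(),4):
    r=[(x,*np.round(L[y,x]).astype(int)) for x in range(u.min(),u.max()) if M[y,x]]
    print(y,r[::4])
cv2.imwrite('pics/s6c.png',cv2.resize(p[270:350,340:420],None,fx=7,fy=7,interpolation=cv2.INTER_CUBIC))
```

```text
label 135
[[28.0, 11.0, 5.0], [13.0, -5.0, -4.0], [10.0, -4.0, -2.0], [10.0, 1.0, -2.0], [12.0, 7.0, -3.0], [5.0, -5.0, -3.0], [5.0, 0.0, -3.0], [5.0, 4.0, -3.0], [5.0, 6.0, -4.0], [2.0, 8.0, -3.0], [-2.0, 9.0, -1.0], [-7.0, 1.0, -2.0], [-30.0, 10.0, 14.0], [-29.0, 9.0, 2.0], [-28.0, 9.0, -8.0]]
normal [-0.06882572 -0.35043908  0.93405325] [-1.4441324   1.55614939 -3.04894721]
349 388 282 325
282 [(363, np.int64(25), np.int64(-8), np.int64(14))]
286 [(352, np.int64(28), np.int64(11), np.int64(11)), (356, np.int64(24), np.int64(6), np.int64(13)), (360, np.int64(24), np.int64(-2), np.int64(9)), (364, np.int64(23), np.int64(-9), np.int64(6))]
290 [(352, np.int64(29), np.int64(10), np.int64(1)), (356, np.int64(23), np.int64(6), np.int64(4)), (360, np.int64(24), np.int64(-3), np.int64(-1)), (364, np.int64(23), np.int64(-9), np.int64(-3)), (368, np.int64(20), np.int64(-15), np.int64(-3))]
294 [(352, np.int64(28), np.int64(10), np.int64(-6)), (356, np.int64(20), np.int64(8), np.int64(0)), (360, np.int64(19), np.int64(1), np.int64(-3)), (364, np.int64(15), np.int64(-4), np.int64(-2)), (368, 
[... 1603 characters left out ...]
-25), np.int64(11), np.int64(-3)), (374, np.int64(-30), np.int64(7), np.int64(0)), (381, np.int64(-35), np.int64(-2), np.int64(-1)), (387, np.int64(-22), np.int64(-25), np.int64(-25))]
318 [(357, np.int64(-6), np.int64(21), np.int64(-25)), (361, np.int64(-16), np.int64(21), np.int64(-15)), (365, np.int64(-24), np.int64(19), np.int64(-9)), (369, np.int64(-24), np.int64(11), np.int64(-12)), (373, np.int64(-30), np.int64(9), np.int64(-8)), (380, np.int64(-22), np.int64(-11), np.int64(-26))]
322 [(360, np.int64(-13), np.int64(20), np.int64(-28)), (364, np.int64(-22), np.int64(19), np.int64(-20)), (368, np.int64(-23), np.int64(12), np.int64(-22)), (372, np.int64(-23), np.int64(4), np.int64(-27))]
```

View pics/s6c.png

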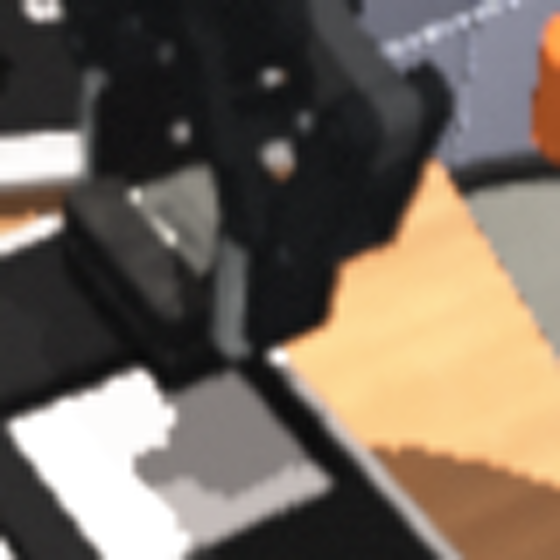

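The case is level (top surface constant at TCP−3 mm), so it was just perspective. It sits over the square pocket; lowering.

```bash
python3 -m pendant '[0.08,0.04,-0.8,0,0,0,-1, 0,0,-0.8,0,0,0,-1, 0,0,-0.5,0,0,0,-1, 0,0,-0.2,0,0,0,-1, 0,0,0,0,0,0,-1, 0,0,0,0,0,0,-1]'
python3 - <<'E'
from station import ctrl
s=ctrl.state();print(s['tool_pos'],s['force'])
E
```

```text
clock: 17.05
tool_pos: [0.4243, 0.1997, 0.0367]
tool_rot: [-2.905, -1.197, -0.002]
force: [0.1, 0.1, -0.9]
width: 0.554
gripper_force: 42.1
[0.42431138 0.19974355 0.03668604] [ 0.06056629  0.1258182  -0.93498157]
```

```bash
python3 -m pendant '[-0.04,0,-0.08,0,0,0,-1, 0,0,0,0,0,0,-1, 0,0,0,0,0,0,0.3, 0,0,0,0,0,0,0.5, 0,0,0,0,0,0,0.5, 0,0,0,0,0,0,0.5]'
python3 -m pendant '[0,0,0.6,0,0,0,0.5, 0,0,1,0,0,0,0.5, 0,0,1,0,0,0,0.5, 0,0,1,0,0,0,0.5]'
```

```text
clock: 17.55
tool_pos: [0.4226, 0.1998, 0.0341]
tool_rot: [-2.904, -1.198, -0.001]
force: [-0.1, -0.3, 0.0]
width: 0.754
gripper_force: 0.0
clock: 17.88
tool_pos: [0.4219, 0.1995, 0.1246]
tool_rot: [2.904, 1.198, -0.002]
force: [0.2, -0.5, 0.2]
width: 0.75
gripper_force: 0.0
```

```bash
cat > hs.py <<'E'
from h import *
from scipy.optimize import minimize
for n in('top','side'):
    p,d=cap(n);W=cloud(n,d).reshape(-1,3)
    th=np.deg2rad(24.5);X=np.array([np.cos(th),np.sin(th)]);Y=np.array([-X[1],X[0]]);c=np.array([.647,.168])
    L=np.c_[(W[:,:2]-c)@X,(W[:,:2]-c)@Y,W[:,2]]*1e3
    pl=L[(abs(L[:,0])<45)&(abs(L[:,1])<42.5)&(L[:,2]>40)&(L[:,2]<47)]
    # -x edge and -y edge profiles
    e=[];bins=np.arange(-34,35,6)
    for b in bins:
        k=pl[abs(pl[:,1]-b)<3]
        if len(k)>5: e.append((b,np.percentile(k[:,0],2),np.percentile(k[:,0],98)))
    e=np.array(e);print(n,'plate z',np.median(pl[:,2]),'x- slope deg',np.rad2deg(np.arctan(np.polyfit(e[:,0],e[:,1],1)[0])),'x+ slope',np.rad2deg(np.arctan(np.polyfit(e[:,0],e[:,2],1)[0])),'edges',np.median(e[:,1]),np.median(e[:,2]))
    f=np.array([(b,np.percentile(k[:,1],2)) for b in range(-25,26,6) for k in [pl[abs(pl[:,0]-b)<3]] if len(k)>5]);print('  y- slope',np.rad2deg(np.arctan(np.polyfit(f[:,0],f[:,1],1)[0])),np.median(f[:,1]))
    T=L[(L[:,0]<-42)&(L[:,0]>-80)&(abs(L[:,1])<20)&(L[:,2]>36)&(L[:,2]<50)]
    print('  tab',len(T),T.mean(0),np.percentile(T,[3,97],axis=0))
    m=T.mean(0);print('  tab world',c+m[0]/1e3*X+m[1]/1e3*Y)
    ri=L[(np.hypot(L[:,0],L[:,1])<32)&(L[:,2]>47.5)&(L[:,2]<56)];print('  ring',cv2.minAreaRect(ri[:,:2].astype(np.float32)))
    F=W[(np.hypot(*(W[:,:2]-(.4222,.1984)).T)<.05)&(W[:,2]>.024)&(W[:,2]<.05)];print('  filter',len(F),np.percentile(F[:,2],[5,50,95]),cv2.minAreaRect((F[:,:2]*1e3).astype(np.float32)) )
E
python3 hs.py
```

```text
top plate z 42.75676380825162 x- slope deg -0.27379446242187483 x+ slope 0.7288459339779562 edges -30.809095298103223 32.333897712605534
  y- slope -0.43557560671841267 -39.330830189347886
  tab 94 [-60.36640643  -0.67285231  41.28867389] [[-70.27904223  -6.57628977  37.62759042]
 [-49.72331086   5.30831228  44.04034604]]
  tab world [0.59234794 0.14235419]
  ring ((0.1694507598876953, -1.265289306640625), (49.8509407043457, 48.22026824951172), 67.28490447998047)
  filter 383 [0.02654426 0.02927173 0.03180958] ((413.19219970703125, 191.37692260742188), (27.543434143066406, 47.220943450927734), 46.1934700012207)
side plate z 44.47840310345032 x- slope deg 0.3279097291635056 x+ slope -33.83515381483583 edges -30.483010425194948 -9.224735133177687
  y- slope -0.72919811109812 -40.24482811031797
  tab 88 [-59.24302457   0.49317019  42.53278845] [[-69.07369724  -7.51790899  37.13794995]
 [-49.28861103   4.90107282  45.74116362]]
  tab world [0.59288663 0.14388108]
  ring ((-7.563777923583984, -6.603372573852539), (32.63669204711914, 54.39822769165039), 30.041879653930664)
  filter 731 [0.02649628 0.03209935 0.03380251] ((422.340576171875, 198.98971557617188), (47.97477722167969, 48.49695587158203), 44.23893356323242)
```

Both views agree: tab centre about (0.5926, 0.143), housing yaw about 24.3°, filter case seated. Going to the tab.

```bash
python3 -m pendant '[1,-0.313,0,0,0,-0.426,0.05, 1,-0.313,0,0,0,-0.426,0.05, 1,-0.313,0,0,0,-0.426,0.05, 1,-0.313,0,0,0,-0.426,0.05, 1,-0.313,0,0,0,-0.426,0.05, 1,-0.313,0,0,0,-0.426,0.05, 1,-0.313,0,0,0,-0.426,0.05, 0,0,-0.8,0,0,0,0.05, 0,0,-0.4,0,0,0,0.05, 0,0,0,0,0,0,0.05]'
python3 -m pendant '[0,0,0,0,0,0,0.05, 0,0,0,0,0,0,0.05]'
python3 - <<'E'
from h import *
from scipy.spatial.transform import Rotation as R
s=ctrl.state();y=R.from_rotvec(s['tool_rot']).as_matrix()[:,1];print(s['tool_pos'],np.rad2deg(np.arctan2(y[1],y[0])),s['joint_pos'])
p,d=cap('side');cv2.imwrite('pics/s7c.png',cv2.resize(p[170:330,200:360],None,fx=3.7,fy=3.7,interpolation=cv2.INTER_CUBIC))
E
```

```text
clock: 18.82
tool_pos: [0.5943, 0.144, 0.09]
tool_rot: [3.071, 0.662, -0.012]
force: [-0.9, 0.1, -0.9]
width: 0.525
gripper_force: 0.0
clock: 18.98
tool_pos: [0.5964, 0.1451, 0.0938]
tool_rot: [-3.071, -0.663, 0.002]
force: [0.7, -0.2, 0.1]
width: 0.527
gripper_force: 0.0
[0.59638244 0.14514428 0.09376873] -65.63060480021896 [ 2.38698278e-01  5.10428494e-01 -1.74089390e-01  8.87547097e-01
  7.11985232e-05  2.95496452e+00]
```

View pics/s7c.png

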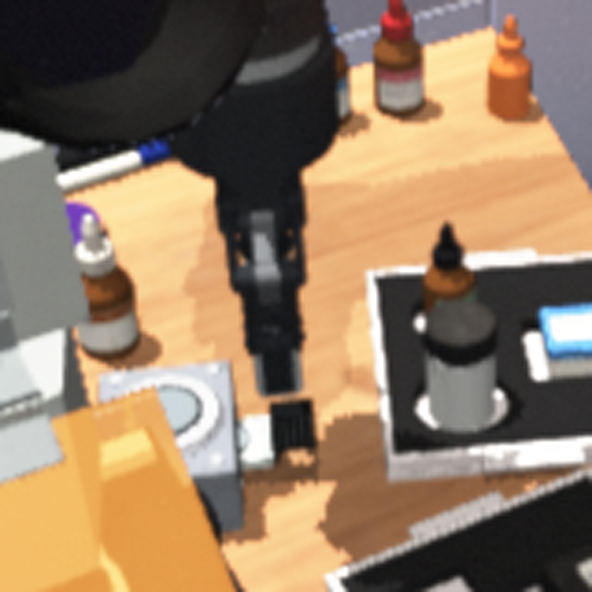

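Gripper sits above the tab (crop 293,425), clear of the housing. Descending and closing.

```bash
python3 -m pendant '[0,0,-0.7,0,0,0,0.05, 0,0,-0.7,0,0,0,0.05, 0,0,-0.5,0,0,0,0.05, 0,0,0,0,0,0,0.05, 0,0,0,0,0,0,0.05]'
python3 -m pendant '[0,0,0,0,0,0,-0.4, 0,0,0,0,0,0,-0.6, 0,0,0,0,0,0,-0.8, 0,0,0,0,0,0,-1, 0,0,0,0,0,0,-1, 0,0,0,0,0,0,-1, 0,0,0,0,0,0,-1]' 40
```

```text
clock: 19.45
tool_pos: [0.5969, 0.1451, 0.0466]
tool_rot: [-3.071, -0.663, 0.001]
force: [-0.5, -0.8, 0.7]
width: 0.529
gripper_force: 0.0
clock: 20.03
tool_pos: [0.5983, 0.1451, 0.0475]
tool_rot: [-3.071, -0.662, -0.003]
force: [-0.8, 0.1, 5.9]
width: 0.126
gripper_force: 42.3
```

```bash
python3 -m pendant '[0,0,0.04,0,0,0,-1, 0,0,0,0,0,0,-1, 0,0,0,0,0,0,-1]'
```

```text
clock: 20.28
tool_pos: [0.5978, 0.1449, 0.0476]
tool_rot: [3.071, 0.662, 0.001]
force: [-0.5, -0.3, 2.5]
width: 0.126
gripper_force: 42.0
```

```bash
python3 -m pendant '[0,0,0.03,0,0,0,-1, 0,0,0,0,0,0,-1, 0,0,0,0,0,0,-1]'
python3 -m pendant '[-0.1,-0.045,0,0,0,0,-1, -0.2,-0.09,0,0,0,0,-1, -0.2,-0.09,0,0,0,0,-1, 0,0,0,0,0,0,-1, 0,0,0,0,0,0,-1]'
```

```text
clock: 20.53
tool_pos: [0.5972, 0.1448, 0.0478]
tool_rot: [3.071, 0.662, -0.001]
force: [0.2, -0.1, 1.9]
width: 0.122
gripper_force: 41.8
clock: 20.95
tool_pos: [0.5835, 0.1387, 0.0479]
tool_rot: [3.071, 0.661, -0.003]
force: [-0.1, -0.3, 0.1]
width: 0.127
gripper_force: 41.7
```

```bash
python3 -m pendant '[-0.255,-0.115,0,0,0,0,-1, -0.255,-0.115,0,0,0,0,-1, -0.255,-0.115,0,0,0,0,-1, -0.255,-0.115,0,0,0,0,-1, -0.255,-0.115,0,0,0,0,-1, -0.255,-0.115,0,0,0,0,-1, 0,0,0,0,0,0,-1, 0,0,0,0,0,0,-1]'
python3 - <<'E'
from h import *
p,d=cap('side');cv2.imwrite('pics/s8c.png',cv2.resize(p[190:330,220:360],None,fx=4.2,fy=4.2,interpolation=cv2.INTER_CUBIC))
W=cloud('side',d).reshape(-1,3);p,d=cap('top');Wt=cloud('top',d).reshape(-1,3)
th=np.deg2rad(24.3);X=np.array([np.cos(th),np.sin(th)]);Y=np.array([-X[1],X[0]]);c=ctrl.state()['tool_pos']
for n,w in(('side',W),('top',Wt)):
    L=np.c_[(w[:,:2]-c[:2])@X,(w[:,:2]-c[:2])@Y,w[:,2]]*1e3
    for a in range(0,100,5):
        k=L[(abs(L[:,0]-a-2.5)<2.5)&(abs(L[:,1])<12)&(L[:,2]>10)&(L[:,2]<70)]
        if len(k): print(n,a,len(k),np.round([np.median(k[:,2]),k[:,1].min(),k[:,1].max()],1))
E
```

```text
clock: 21.62
tool_pos: [0.546, 0.1218, 0.048]
tool_rot: [-3.071, -0.662, 0.001]
force: [0.8, 0.4, -0.4]
width: 0.122
gripper_force: 41.5
side 0 13 [24.9  6.2 11.8]
side 5 25 [35.7 -5.5 11.9]
side 10 30 [ 27.6 -11.8  11.6]
side 15 25 [ 26.8 -10.7  12. ]
side 20 26 [ 26.8 -11.3  11.3]
side 25 24 [ 26.8 -10.7  11.8]
side 30 26 [ 27.7 -11.2  12. ]
side 35 25 [ 26.7 -11.5  11.1]
side 40 28 [ 26.2 -11.9  11.8]
side 45 24 [ 26.9 -11.8  11.3]
side 50 25 [ 26.8 -11.2  11.7]
side 55 26 [ 26.9 -11.7  11.8]
side 60 27 [ 26.8 -11.9  12. ]
side 65 27 [ 26.5 -11.9  11.9]
side 70 18 [25.7 -9.7  8.7]
side 75 18 [ 32.5 -11.6  11. ]
side 80 28 [ 44.8 -11.2  12. ]
side 85 28 [ 48.2 -11.3  10.6]
side 90 28 [ 49.6 -10.8  11.2]
side 95 28 [ 50.6 -11.9  11.1]
```

View pics/s8c.png

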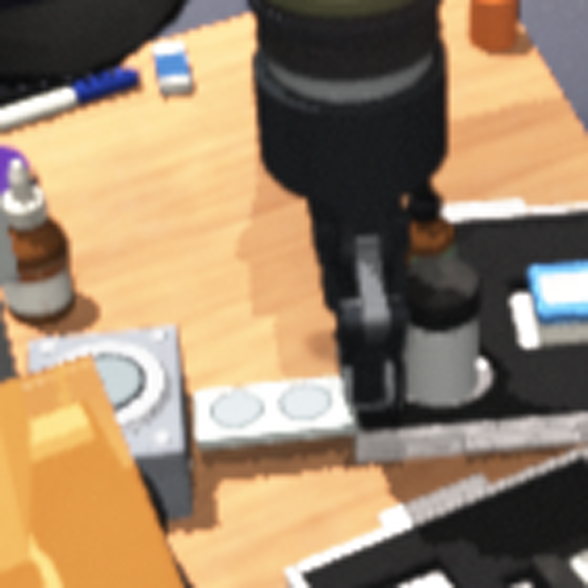

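The slider is fully out (gap at crop x 185–195) and level. Lift straight up, then turn over to the long pocket.

```bash
python3 -m pendant '[0,0,0.4,0,0,0,-1, 0,0,0.8,0,0,0,-1, 0,0,1,0,0,0,-1, 0,0,1,0,0,0,-1, -0.128,0.242,0,0,0,0.945,-1, -0.128,0.242,0,0,0,0.945,-1, -0.128,0.242,0,0,0,0.945,-1, -0.128,0.242,0,0,0,0.945,-1, -0.128,0.242,0,0,0,0.945,-1, -0.128,0.242,0,0,0,0.945,-1]'
python3 -m pendant '[-0.128,0.242,0,0,0,0.945,-1, -0.128,0.242,0,0,0,0.945,-1, -0.128,0.242,0,0,0,0.945,-1, -0.128,0.242,0,0,0,0.945,-1, -0.128,0.242,0,0,0,0.945,-1, -0.128,0.242,0,0,0,0.945,-1, -0.128,0.242,0,0,0,0.945,-1, -0.128,0.242,0,0,0,0.945,-1, -0.128,0.242,0,0,0,0.945,-1]'
python3 -m pendant '[-0.128,0.242,0,0,0,0.945,-1, -0.128,0.242,0,0,0,0.945,-1, 0,0,-0.8,0,0,0,-1, 0,0,-0.8,0,0,0,-1, 0,0,0,0,0,0,-1, 0,0,0,0,0,0,-1, 0,0,0,0,0,0,-1]'
cat > sl.py <<'E'
from h import *
from scipy.spatial.transform import Rotation as R
s=ctrl.state();y=R.from_rotvec(s['tool_rot']).as_matrix()[:,1];print(s['tool_pos'],np.rad2deg(np.arctan2(y[1],y[0])),s['joint_pos'],s['force'])
c=s['tool_pos'];th=np.deg2rad(134.8);X=np.array([np.cos(th),np.sin(th)]);Y=np.array([-X[1],X[0]])
for n in('side','top'):
    p,d=cap(n);W=cloud(n,d).reshape(-1,3)
    if n=='side':cv2.imwrite('pics/s9c.png',cv2.resize(p[240:400,240:420],None,fx=4,fy=4,interpolation=cv2.INTER_CUBIC))
    L=np.c_[(W[:,:2]-c[:2])@X,(W[:,:2]-c[:2])@Y,W[:,2]-c[2]]*1e3
    k=L[(L[:,0]>20)&(L[:,0]<95)&(abs(L[:,1])<28)&(L[:,2]>-45)&(L[:,2]<0)]
    if len(k)>20: print(n,len(k),np.percentile(k,[2,50,98],axis=0).round(1).tolist(),cv2.minAreaRect(k[:,:2].astype(np.float32)),'zslope/mm',np.polyfit(k[:,0],k[:,2],1)[0],np.polyfit(k[:,1],k[:,2],1)[0])
E
python3 sl.py
```

```text
clock: 22.55
tool_pos: [0.5279, 0.1588, 0.1289]
tool_rot: [2.669, 1.656, 0.002]
force: [0.8, -0.9, 0.1]
width: 0.126
gripper_force: 41.5
clock: 23.3
tool_pos: [0.4991, 0.2134, 0.1289]
tool_rot: [1.52, 2.749, 0.001]
force: [0.5, -0.1, -1.4]
width: 0.129
gripper_force: 41.5
clock: 23.88
tool_pos: [0.4929, 0.2252, 0.0891]
tool_rot: [1.208, 2.899, 0.001]
force: [-0.1, 0.2, -0.0]
width: 0.126
gripper_force: 41.5
[0.4929334  0.22516554 0.08905451] 44.77838814824312 [ 4.28476809e-01  4.06501270e-01 -3.72045450e-01  7.91222373e-01
  1.21961056e-05  1.21774300e+00] [-0.141823    0.24460248 -0.0137359 ]
side 639 [[20.8, -16.1, -27.7], [50.3, -2.7, -21.7], [74.3, 12.9, -19.7]] ((47.625038146972656, -1.142263412475586), (30.74811363220215, 55.39996337890625), 89.2619400024414) zslope/mm -0.031833308952965794 0.048905691983555176
top 374 [[30.5, -15.6, -29.0], [59.5, 3.6, -24.1], [74.9, 13.3, -21.0]] ((51.674110412597656, -1.746530532836914), (30.449604034423828, 48.14328384399414), 88.90898132324219) zslope/mm -0.0017166785235737904 -0.03664239462460657
```

View pics/s9c.png

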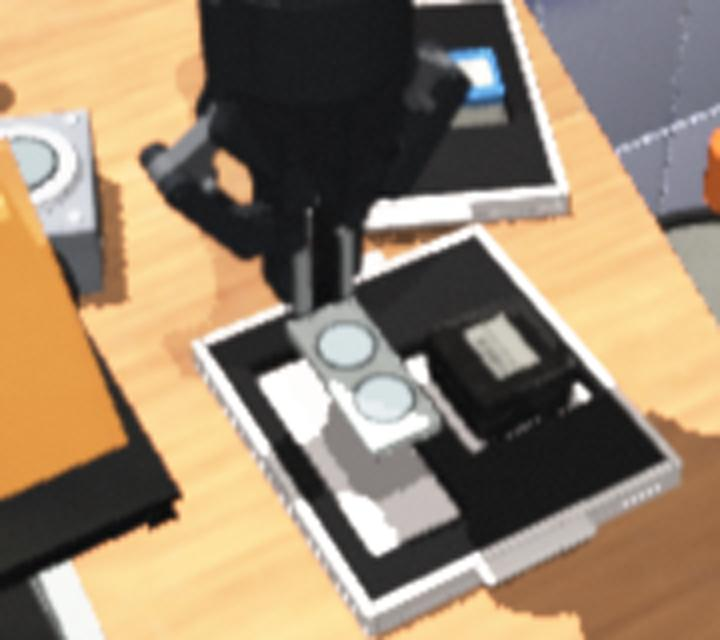

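Slider is level, centred to about 1.5 mm over the long pocket; filter case sits in its pocket. Correct and lower.

```bash
python3 -m pendant '[-0.09,-0.05,-0.8,0,0,0,-1, 0,0,-0.8,0,0,0,-1, 0,0,-0.3,0,0,0,-1, 0,0,-0.15,0,0,0,-1, 0,0,0,0,0,0,-1, 0,0,0,0,0,0,-1, 0,0,0,0,0,0,-1]'
python3 sl.py
```

```text
clock: 24.57
tool_pos: [0.491, 0.224, 0.0379]
tool_rot: [1.207, 2.899, 0.002]
force: [0.0, -1.2, -0.8]
width: 0.127
gripper_force: 41.6
[0.49102203 0.22403108 0.03785187] 44.77645834052545 [ 4.28056015e-01  4.61839013e-01 -4.42512635e-01  6.64413898e-01
 -2.31437585e-05  1.21735638e+00] [ 0.01615668 -1.16777709 -0.81476636]
side 1373 [[22.0, -27.1, -32.4], [59.0, -0.3, -21.8], [93.8, 26.8, -19.5]] ((57.54322052001953, -0.05789375305175781), (74.65580749511719, 55.930030822753906), 0.10660538077354431) zslope/mm 0.007318635202024053 0.00431260987817346
top 822 [[28.2, -22.5, -36.1], [66.4, 10.5, -25.0], [91.8, 27.3, -21.5]] ((58.64863967895508, 1.391458511352539), (72.46814727783203, 53.15525817871094), 0.005735666956752539) zslope/mm -0.033335565037117876 0.07831458006965404
```

View pics/s9c.png

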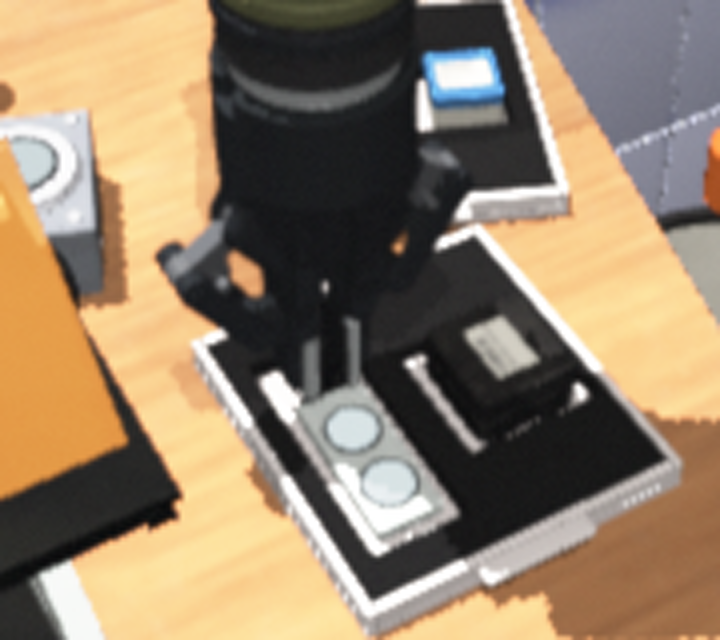

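Slider is just above the pocket floor, inside the opening. Lower the last 2 mm and release.

```bash
python3 -m pendant '[0,0,-0.08,0,0,0,-1, 0,0,0,0,0,0,-1, 0,0,0,0,0,0,-1, 0,0,0,0,0,0,-0.5, 0,0,0,0,0,0,-0.35, 0,0,0,0,0,0,-0.35, 0,0,0,0,0,0,-0.35]'
python3 -m pendant '[0,0,0.4,0,0,0,-0.35, 0,0,0.8,0,0,0,-0.35, 0,0,1,0,0,0,-0.35, 0,0,1,0,0,0,-0.35, -0.3,-1,1,0,0,0,-0.35, -0.3,-1,1,0,0,0,-0.35, -0.3,-1,1,0,0,0,-0.35, -0.3,-1,0,0,0,0,-0.35, -0.3,-1,0,0,0,0,-0.35, 0,0,0,0,0,0,-0.35]'
python3 - <<'E'
from h import *
for n in('side','top'):
    p,d=cap(n,n+'9.png');W=cloud(n,d).reshape(-1,3)
    for a,o,yaw,reg in(('slider',(.4705,.2462),44.8,((-30,30),(-60,60))),('filter',(.4222,.1984),44.8,((-30,30),(-30,30)))):
        th=np.deg2rad(yaw);X=np.array([np.cos(th),np.sin(th)]);Y=np.array([-X[1],X[0]])
        L=np.c_[(W[:,:2]-o)@X,(W[:,:2]-o)@Y,W[:,2]]*1e3
        for z0,z1 in((8.5,18),(20,45)):
            k=L[(L[:,0]>reg[0][0]+(9 if z0<10 else 0))&(L[:,0]<reg[0][1]-(11 if z0<10 else 0))&(abs(L[:,1])<(50 if a=='slider' else 28))&(L[:,2]>z0)&(L[:,2]<z1)]
            if len(k)>8: print(n,a,z0,len(k),np.percentile(k,[2,50,98],axis=0).round(1).tolist())
p=cv2.imread('pics/top9.png');q=cv2.imread('pics/side9.png')
cv2.imwrite('pics/fin.png',np.hstack([cv2.resize(p[110:370,150:450],(400,347)),cv2.resize(q[190:400,200:410],(400,347))]))
E
```

```text
clock: 25.25
tool_pos: [0.4898, 0.2235, 0.0346]
tool_rot: [-1.208, -2.9, 0.001]
force: [0.6, 0.4, -0.7]
width: 0.324
gripper_force: 0.0
clock: 26.08
tool_pos: [0.4506, 0.0953, 0.191]
tool_rot: [1.213, 2.898, -0.003]
force: [-1.1, 0.2, 0.6]
width: 0.325
gripper_force: 0.0
side slider 8.5 828 [[-20.8, -33.6, 9.0], [-0.0, 10.8, 14.4], [14.9, 44.2, 17.0]]
side slider 20 132 [[-6.9, -46.3, 20.4], [1.2, -33.1, 31.1], [5.7, -24.9, 34.1]]
side filter 8.5 65 [[-19.4, 21.8, 8.8], [1.1, 23.1, 13.3], [17.4, 24.4, 17.8]]
side filter 20 797 [[-21.5, -21.8, 20.9], [3.0, 5.0, 32.0], [23.8, 24.1, 34.2]]
```

View pics/fin.png

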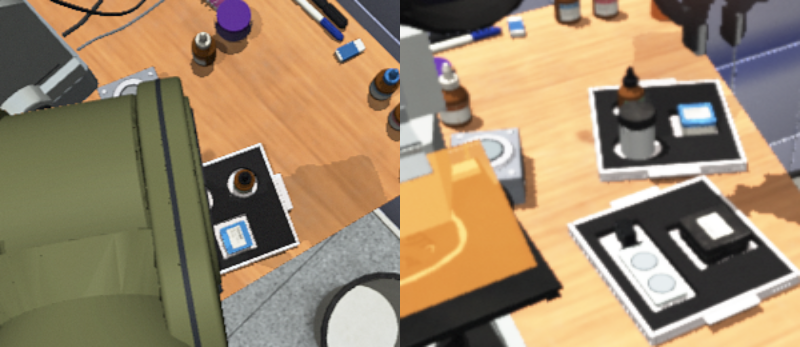

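Final view: all three oil-kit items and the filter case are in their pockets. The slider lies flat, and the stain bottle and jar are untouched.

```bash
python3 -m pendant '[0,0,0,0,0,0,-0.35, 0,0,0,0,0,0,-0.35, 0,0,0,0,0,0,-0.35]'; python3 -c "
from station import ctrl
print(ctrl.finish_job())"
```

```text
clock: 26.43
tool_pos: [0.4528, 0.0994, 0.1897]
tool_rot: [-1.206, -2.901, -0.0]
force: [0.2, -0.6, -0.1]
width: 0.326
gripper_force: 0.0
the job is handed in; nothing more can be done
None
```

I made up both kits and handed the job in at about 26 s: all five items are in their pockets, the slider came out of its housing level, and the stain bottle and staining jar were not touched.

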